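Reset the table cooker's cut-out and hold its knob pressed in for lighting

TASK

The little gas cooker has tripped its overheat cut-out and its control knob has come off. Take the wooden-handled steel stylus from its block, push the small reset button down in its hole in the cooker's front strip all the way in with the stylus tip and keep it in for a moment, then stand the stylus back in its block, fully home, and let go of it. Then fit the loose knob on the D-shaped valve shaft, flat to flat and fully home, push it in against the valve spring without forcing it, and finish while still holding it pressed in to about its full travel, as one does to light the burner; leave the other things on the table where they are.

Things in the scene. Friction and masses are not known exactly. Their poses are not given: they have to be found in the camera images.
- cooker: Fixed steel gas cooker, 300 mm deep (x) x 280 wide (y), flat top 85 mm above the table; burner and black pan support up to 115 mm high on its rear part. Origin: centre of its underside; +x to its rear, +y to its left as seen from the robot. The front 90 mm of the top is a bare control strip: at x -105 stand the valve shaft (y +70) and the reset hole (y -70).
- reset_mouth (a point): Centre of the mouth of the reset hole, level with the cooker's top (z 85 mm): a round hole 14 mm across, with a ring of black marks around it.
- reset_top (a point): Centre of the top of the white reset button, 11 mm across, sunk 8 mm below the cooker's top in the reset hole. It moves down with the button.
- reset_button (a joint): How far the reset button is pushed in, in m: 0 out, 0.004 fully in. Spring: about 1.5 N to start it, 3.9 N at full travel; it springs back when released. It counts as pushed all the way from 0.003.
- shaft_top (a point): Centre of the top end of the upright brass valve shaft, 107 mm above the table at rest. D-shaft 12 mm diameter, flat 2.5 mm from its axis, 14 mm long above its shoulder plate, top edge tapered 1.3 mm over 1.8 mm. +z up, +x from the axis to the flat, which looks away from the robot within 0.75 rad. It turns only stiffly (0.12 N m).
- spindle: The valve shaft with its dark shoulder plate: 26 mm disc with a pointed arm reaching 30 mm from the axis on the side of the flat, so it shows where the flat looks. Origin on the axis, level with the cooker's top at rest; +z up, +x to the flat. The plate's top, where the seated knob rests, is 8 mm above the origin, the shaft's end 22 mm.
- valve (a joint): How far the shaft with its plate is pressed in, in m: 0 at rest, 0.006 at the stop. Spring: 4 N to start it, 8.2 N at the stop; it springs back when released.
- knob: Loose black plastic cooker knob, about 45 g, upright on the table. Round skirt 44 mm diameter, 18 mm high; on it a grip bar 14 mm wide (y), 49 mm long (x -22 to +27), from 18 to 42 mm height. The bar's sides are parallel from x -19 to +12, then taper to a nose at x +27 past the skirt's edge. Origin: centre of the underside, +z up, +x to the nose.
- knob_socket (a point): Mouth of the D-socket, centre of the knob's underside (same point and axes as the knob). Socket 16 mm deep, 13.6 mm diameter, its flat 3.3 mm from the axis on the side of the nose (+x): 0.8 mm clearance all round, so it slides on within about 0.14 rad of the shaft's heading. Seated, the underside rests on the shoulder plate.
- stylus: Stylus, 50 g, standing upright in its block. Origin at the tip (its lowest point), +z up along it. Steel pin 6 mm diameter, 62 mm long, then a steel collar 24 mm diameter from 62 to 65 mm, then a round wooden handle 18 mm diameter from 65 to 135 mm. In the block the collar rests on the block's top and the tip is 8 mm above the table.
- block: Fixed wooden block 70 x 70 x 70 mm with an upright through hole 10 mm across in the middle of its top. Origin: centre of its underside. It and the knob stand on the table to either side of the cooker; which one is left varies.
- bowl: Stainless steel bowl, 190 mm across, 75 mm high. Bystander. Origin: centre of its underside, as for all bystanders.
- mug: Grey mug, 80 mm across, 95 mm high. Bystander.
- grinder: Yellow pepper grinder, 58 mm across, 154 mm high. Bystander.
- mold: Open white dumpling mold, two 90 mm discs with grips, 280 mm long, 14 mm high. Bystander.
- saucer: Small white saucer, 96 mm across, 16 mm high. Bystander.

How it is judged:
By the outcome, as a careful person would: the job done as asked, in the order asked, and still so for the second after the job is handed in, while the arm keeps its last pose, push and grip.
It also fails if it takes over 64 s, if anything falls off the work surface, if the arm or the gripper's body presses on something with over 40 N, if the wrist force passes 120 N, or if a joint passes its speed limit or range.

ROBOT

A 6-joint arm with a two-finger parallel gripper is mounted at the origin on the work surface. World frame = base frame: x ahead of the robot, y to its left, z up, the work surface at z = 0. Lengths are in mm, angles in rad, forces in N, time in s.
With the tool pointing down it reaches from about 350 to 775 mm from the base axis. Payload 7.3 kg.
Tool frame: the origin (TCP) lies midway between the tips of the shut fingers; the grasp point (between the pads) lies 19 mm behind it (r.grasp_offset is the distance from the TCP to the grasp point, in mm); z points along the fingers, x is the direction in which the jaws open and shut, and the axes are right-handed (so a half turn about z gives the same grasp; the last joint's range is limited). The gripper opens to 92 mm and grips with 3 to 60 N. Pads are 19 mm wide; open, the fingers measure 130 mm over their backs; the gripper's body (75 mm by 190 mm) begins 47 mm behind the grasp point.
Start: joints at [-1.398, 0.342, 1.524, -0, 1.275, -0.146], TCP at [164.572, -498.559, 226.741] pointing down, gripper open.
Joint ranges: [-2.53, 2.53], [-0.77, 2.02], [0.04, 2.7], [-1, 4.14], [0.28, 2.66], [-3.11, 3.11]. Speed limits (rad/s): [2.57, 2.57, 3.14, 3.14, 3.14, 3.14].

INTERFACE

Orientations are given as a 3x3 rotation matrix whose columns are the frame's x, y, z axes.
In Python, from plant import r, eyes gives the robot as it stands. The module is installed in compiled form; this text tells all that it offers.
- The arm moves only by the tool carry_out, never from a script. Its argument "steps" is a list of rows, each a list of 2 entries, a list of its own where there are three numbers: the shift along the tool's x, y, z in mm, then the turn about the tool's z in degrees. In form: [[[dx, dy, dz], yaw], ...]. A call has 1 to 8 rows; each row is the pose to reach, as a shift and turn from the pose commanded when the call began, along the tool's axes at that moment; what a row does not reach only later rows make up. A row lasts 1/10 s, in which the tool goes at most 50 mm and 8.59 degrees, less where a joint would pass 70% of its speed; a pose out of reach is approached as far as the arm can. A call with a gripper value outside its range is refused whole. "grip" is the closure, from 0 (fully open) to 1 (shut), set as the call begins (left out, the last holds). The fingers move at their own pace and stop on an object; the grip force is fixed at half the most. Time passes only in rows, so rows that repeat a pose let the fingers close. It gives the time, the measured TCP pose, the force and the opening at its end, in the units of the state.
- r.observe(): the state, without advancing time (a new reading comes with each control period).
- eyes.read_camera(name): name is "scene" or "top"; returns the picture (400x640x3 uint8, blue, green, red); there is no depth.
- eyes.calibration(name): a dict with "intrinsics" (3x3 intrinsics, pixels), "rvec" (rotation vector, rad) and "tvec" (3), from world to camera coordinates, as OpenCV has them. Camera axes: x right, y down, z forward; pixel columns grow to the right and rows downward; lengths in mm; the calibration is good to about 2 mm. A picture is of the moment at which its call begins. calibration takes no time and is no camera call.
- r.job_done(): hands the job in, once; it reports no verdict.
The state is a dict: "t": time; "q": joint angles; "qvel": joint speeds; "effort": joint torques, N m; "ee_pos": TCP position; "eef_rot": TCP orientation; "force": force on the tool from outside, world axes, zero at the start; "torque": the same for the moment, N m; "grip_width": finger opening in mm.
Only numpy, scipy, OpenCV 4.12 (cv2) and the standard library are available. Lean on these libraries where they do the work, as an engineer would, in place of code of your own. Each camera call takes 0.05 s, during which the arm holds its last target. There are 200 camera calls.

## Working session

There is one attempt and no reset: what is moved stays moved. The work goes in short steps, Python scripts to look and compute and a tool call to move; the robot and the scene stay as the last step left them, time stands still between calls to the robot, and variables do not carry over. Pictures are saved under pics/ and viewed, about 8 in all and at most 12, crops included, and the job is handed in when it is done.

Besides the shell and the picture viewer there is one more tool, called after "Request:" as a command line: name --argument value ..., lists and objects as JSON in quotes. carry_out: Moves the arm, as the interface text tells. Its arguments: {"type":"object","properties":{"steps":{"type":"array","items":{"type":"array"}},"grip":{"type":"number"}},"required":["steps"]}

```bash
mkdir -p pics; cat > h.py <<'E'
import numpy as np, cv2
from plant import r, eyes
def cal(n):
    c=eyes.calibration(n); K=np.array(c["intrinsics"],float); R=cv2.Rodrigues(np.array(c["rvec"],float))[0]; t=np.array(c["tvec"],float).ravel()
    return K,R,t
def px(n,P):
    K,R,t=cal(n); p=K@(R@np.array(P,float)+t); return p[:2]/p[2]
def at(n,uv,z):
    K,R,t=cal(n); d=R.T@np.linalg.inv(K)@np.array([uv[0],uv[1],1.]); o=-R.T@t
    return o+d*(z-o[2])/d[2]
def crop(img,x0,y0,w,h,s,f):
    cv2.imwrite(f,cv2.resize(img[y0:y0+h,x0:x0+w],None,fx=s,fy=s,interpolation=cv2.INTER_CUBIC))
E
python3 - <<'E'
from h import *
a=eyes.read_camera("top");b=eyes.read_camera("scene")
cv2.imwrite("pics/top0.png",a);cv2.imwrite("pics/scene0.png",b)
for n in("top","scene"):
    K,R,t=cal(n);print(n,K.round(1).tolist(),(-R.T@t).round(),R.round(2).tolist())
s=r.observe();print(s)
E
```

```text
top [[503.6, 0.0, 311.3], [0.0, 503.6, 209.2], [0.0, 0.0, 1.0]] [ 196.   37. 1927.] [[-0.01, -1.0, 0.0], [-0.98, 0.01, -0.21], [0.21, -0.0, -0.98]]
scene [[473.8, 0.0, 315.2], [0.0, 473.8, 202.0], [0.0, 0.0, 1.0]] [1532. -618.  963.] [[0.53, 0.85, 0.01], [0.51, -0.31, -0.8], [-0.67, 0.43, -0.6]]
{'t': 0.1, 'q': array([-1.39799678e+00,  3.42630166e-01,  1.52489659e+00, -9.07664516e-06,
        1.27540328e+00, -1.46025900e-01]), 'qvel': array([ 1.75725473e-03, -2.29523369e-03, -3.19299216e-03,  8.42567723e-04,
       -9.58837202e-05,  1.22618971e-03]), 'effort': array([ 1.54604379e-03, -4.32004488e+01, -2.44694155e+01,  7.18600536e-02,
        5.26015169e-02, -5.27186035e-05]), 'ee_pos': array([ 164.50617058, -498.18861094,  226.13502917]), 'eef_rot': array([[ 3.13453777e-01, -9.49603429e-01, -2.38505121e-04],
       [-9.49602536e-01, -3.13453812e-01,  1.31597335e-03],
       [-1.32441315e-03, -1.86011751e-04, -9.99999106e-01]]), 'force': array([0.76582661, 0.26740448, 0.569472  ]), 'torque': array([-0.01218197, -0.06687363,  0.0030363 ]), 'grip_width': 91.80985099362466}
```

View pics/top0.png

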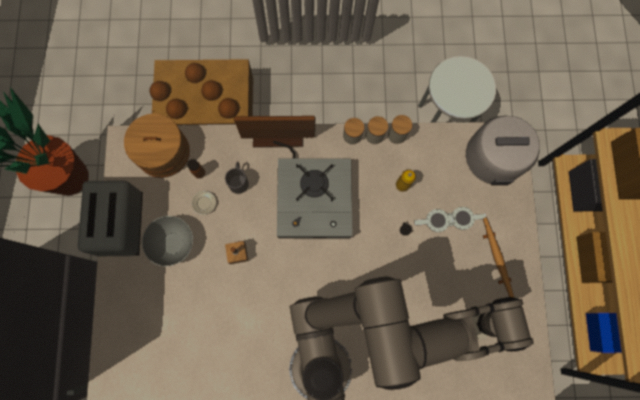

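View pics/scene0.png

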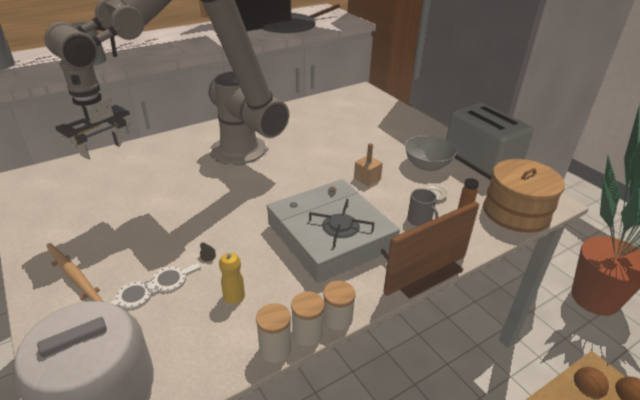

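The top view shows the block at (236,252), the cooker spanning (277–355, 157–238), the shaft at (296,222), the reset hole at (333,224), and the knob at (405,228) next to the mold. I'll enlarge these.

```bash
python3 - <<'E'
from h import *
a=cv2.imread("pics/top0.png");b=cv2.imread("pics/scene0.png")
def tile(im,x,y,w,h,s):
    t=cv2.resize(im[y:y+h,x:x+w],None,fx=s,fy=s,interpolation=cv2.INTER_CUBIC)
    for i in range(0,w,5): cv2.line(t,(int((i+.5)*s),0),(int((i+.5)*s),8 if i%10==0 else 4),(0,0,255),1)
    for i in range(0,h,5): cv2.line(t,(0,int((i+.5)*s)),(8 if i%10==0 else 4,int((i+.5)*s)),(0,0,255),1)
    cv2.putText(t,f"{x},{y}",(10,22),0,.45,(0,0,255),1); return t
# 10x tiles
A=np.vstack([np.hstack([tile(a,220,235,30,30,10),tile(a,390,215,30,30,10)]),np.hstack([tile(a,285,210,60,30,10)])])
B=np.vstack([np.hstack([tile(b,350,140,40,50,7),tile(b,190,235,40,50,7)]),tile(b,280,178,80,35,7)])
cv2.imwrite("pics/A.png",A);cv2.imwrite("pics/B.png",B);print(A.shape,B.shape)
E
```

```text
(600, 600, 3) (595, 560, 3)
```

View pics/A.png

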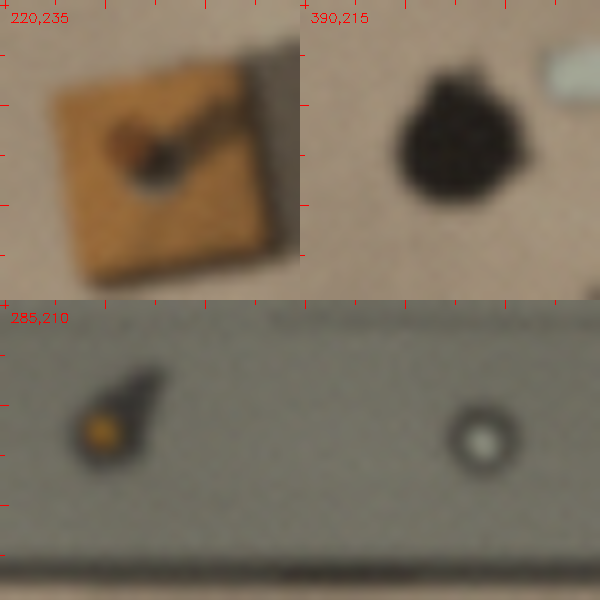

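View pics/B.png

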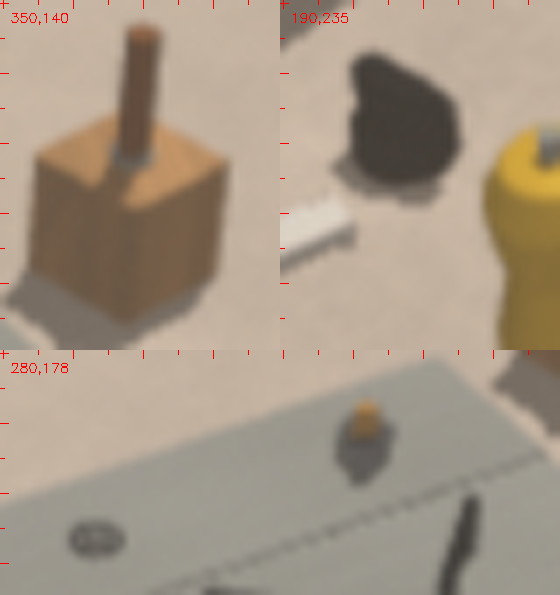

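Block top centre is at (235.7,251.2) and the collar at (235,251.5). Shaft top is at (294.7,222.7) in top and (332,185.4) in scene, with the arm tip at (300.5,216.7) / (331.3,196.6). The hole is at (332.9,223.5) / (293.3,204.7). The knob is near (405.5,229) with its nose at the upper right.

```bash
cat > m.py <<'E'
from h import *
from scipy.optimize import minimize
def hullmask(n,pts,s,off,shape):
    q=np.array([px(n,p) for p in pts]); q=((q-off+.5)*s*16).astype(int)
    m=np.zeros(shape,np.uint8); cv2.fillConvexPoly(m,cv2.convexHull(q.astype(np.int32)),255,shift=4); return m
th=np.linspace(0,2*np.pi,40,endpoint=False)
sk=[(22*np.cos(t),22*np.sin(t),z) for t in th for z in(0,18)]
bar=[(x,y,z) for z in(18,42) for x,y in[(-19,7),(-22,4),(-22,-4),(-19,-7),(12,7),(12,-7),(27,1.5),(27,-1.5)]]
def model(n,p,off,shape,s=8):
    c,si=np.cos(p[2]),np.sin(p[2])
    f=lambda L:[(p[0]+c*x-si*y,p[1]+si*x+c*y,z+(p[3] if len(p)>3 else 0)) for x,y,z in L]
    return cv2.max(hullmask(n,f(sk),s,off,shape),hullmask(n,f(bar),s,off,shape))
E
python3 - <<'E'
from m import *
T=lambda uv,z:at("top",uv,z)[:2].round(1); S=lambda uv,z:at("scene",uv,z)[:2].round(1)
print("blockctr",T((235.7,251.2),70),"collar",T((235.05,251.55),73),"handletop",T((232.1,248.6),143),S((370.0,144.0),143), "collar S",S((368.3,162),73))
print("block corners",[T((220+a/10-.45,235+b/10-.45),70) for a,b in((52,95),(241,63),(271,236),(86,270))])
print("blk cornS",[S((350+a/7-.4,140+b/7-.4),70) for a,b in((35,157),(112,112),(229,162),(136,208))])
print("shaft",T((294.7,222.7),107),S((332,185.4),107),"arm",T((300.5,216.7),93),S((331.3,196.6),93),"hole",T((332.9,223.5),85),S((293.3,204.7),85))
a=cv2.imread("pics/top0.png").min(2);b=cv2.imread("pics/scene0.png").min(2)
crops=[("top",a,385,212,35,30,80),("scene",b,190,235,30,30,75)]
M=[]
for n,im,x,y,w,h,thr in crops:
    g=cv2.resize(im[y:y+h,x:x+w],None,fx=8,fy=8,interpolation=cv2.INTER_CUBIC)
    m=(g<thr).astype(np.uint8)*255
    k,l,st,_=cv2.connectedComponentsWithStats(m); i=1+st[1:,4].argmax(); M.append((n,(l==i).astype(np.uint8)*255,np.array([x,y])))
    print(n,st[i])
def cost(p,which=(0,1)):
    c=0
    for i in which:
        n,m,o=M[i]; q=model(n,p,o,m.shape); c+=np.count_nonzero(q!=m)/np.count_nonzero(m)
    return c
x0=T((405.5,229.3),10);print("knob0",x0)
for w in((0,1),(0,),(1,)):
    best=min((minimize(cost,[x0[0],x0[1],y],args=(w,),method="Nelder-Mead",options=dict(initial_simplex=[[x0[0],x0[1],y],[x0[0]+6,x0[1],y],[x0[0],x0[1]+6,y],[x0[0],x0[1],y+.3]])) for y in(-.9,-.5,-.1,.3)),key=lambda r:r.fun)
    print(w,best.x.round(2),best.fun)
E
```

```text
blockctr [429.9 311.7] collar [428.3 313.7] handletop [430.2 313.9] [424.9 310.6] collar S [428.8 307.2]
block corners [array([457. , 352.9]), array([468.3, 283. ]), array([403.7, 270.8]), array([391.9, 338.8])]
blk cornS [array([400.1, 268.5]), array([385.1, 328.4]), array([454.6, 350.1]), array([464.5, 283.6])]
shaft [528.1  91.8] [523.1  88.7] arm [553.   70.6] [556.2  64.6] hole [527.6 -49.5] [522.1 -52.1]
top [ 116   81  107  108 8384]
scene [   84    67   116   145 12822]
knob0 [ 515.4 -332.7]Traceback (most recent call last):
  File "<stdin>", line 22, in <module>
  File "<stdin>", line 22, in <genexpr>
    res = _minimize_neldermead(fun, x0, args, callback, bounds=bounds,
                               **options)
    fxr = func(xr)
    fx = function(np.copy(x), *(wrapper_args + args))
  File "<stdin>", line 18, in cost
  File "m.py", line 12, in model
    return cv2.max(hullmask(n,f(sk),s,off,shape),hullmask(n,f(bar),s,off,shape))
                   ~~~~~~~~^^^^^^^^^^^^^^^^^^^^^
  File "m.py", line 4, in hullmask
    q=np.array([px(n,p) for p in pts]); q=((q-off+.5)*s*16).astype(int)
                ~~^^^^^
  File "h.py", line 7, in px
    K,R,t=cal(n); p=K@(R@np.array(P,float)+t); return p[:2]/p[2]
          ~~~^^^
  File "h.py", line 4, in cal
    c=eyes.calibration(n); K=np.array(c["intrinsics"],float); R=cv2.Rodrigues(np.array(c["rvec"],float))[0]; t=np.array(c["tvec"],float).ravel()
ValueError: time passes only in moves, steps and waits
```

```bash
sed -i 's/^def cal(n):/import functools\n@functools.cache\ndef cal(n):/' h.py
cat > k.py <<'E'
from m import *
a=cv2.imread("pics/top0.png").min(2);b=cv2.imread("pics/scene0.png").min(2)
M=[]
for n,im,x,y,w,h,thr in [("top",a,385,212,35,30,80),("scene",b,190,235,30,30,75)]:
    g=cv2.resize(im[y:y+h,x:x+w],None,fx=8,fy=8,interpolation=cv2.INTER_CUBIC)
    m=(g<thr).astype(np.uint8)*255
    k,l,st,_=cv2.connectedComponentsWithStats(m); i=1+st[1:,4].argmax(); M.append((n,(l==i).astype(np.uint8)*255,np.array([x,y])))
def cost(p,which):
    return sum(np.count_nonzero(model(M[i][0],p,M[i][2],M[i][1].shape)!=M[i][1])/np.count_nonzero(M[i][1]) for i in which)
X=[515.4,-332.7]
for w in((0,),(1,)):
    best=min((minimize(cost,[*X,y],args=(w,),method="Nelder-Mead",options=dict(maxfev=80,initial_simplex=[[*X,y],[X[0]+6,X[1],y],[X[0],X[1]+6,y],[*X,y+.3]])) for y in(-.8,-.4,0.)),key=lambda r:r.fun)
    print(w,best.x.round(2),round(best.fun,3))
E
python3 k.py
python3 - <<'E'
from h import *
s=r.observe();print(s["q"],s["ee_pos"],s["t"],s["force"])
E
```

```text
(0,) [ 5.1664e+02 -3.3245e+02  4.1000e-01] 0.092
(1,) [ 5.0858e+02 -3.3750e+02  9.0000e-02] 0.184
[-1.39799678e+00  3.42630166e-01  1.52489659e+00 -9.07664516e-06
  1.27540328e+00 -1.46025900e-01] [ 164.50617058 -498.18861094  226.13502917] 0.1 [0.76582661 0.26740448 0.569472  ]
```

Top and scene disagree by a constant (+4,+3.5) mm, which is calibration bias, so I'll take the mean: block (428,309.5), shaft (525.6,90), hole (525,-51). I'll settle the bias later with the gripper in view. Moving toward the stylus now.

Request:
carry_out --steps '[[[-12,-16,-10],0],[[-36,-49,-20],0],[[-65,-89,-20],0],[[-95,-129,-20],0],[[-125,-170,-20],0],[[-155,-211,-20],0],[[-184,-252,-20],0],[[-214,-293,-20],0]]' --grip 0

```text
t: 0.9
ee_pos: [374.9, -202.8, 247.4]
eef_rot: [[0.314, -0.95, 0.001], [-0.95, -0.314, -0.0], [0.001, -0.001, -1.0]]
force: [1.1, -0.9, -0.4]
grip_width: 91.8
```

Request:
carry_out --steps '[[[-44,-20,0],0],[[-88,-39,0],0],[[-132,-59,0],0],[[-176,-79,0],0],[[-220,-98,0],0],[[-264,-118,0],0],[[-308,-138,0],0],[[-352,-157,0],0]]'

```text
t: 1.7
ee_pos: [411.9, 180.5, 247.3]
eef_rot: [[0.314, -0.949, 0.001], [-0.949, -0.314, 0.0], [-0.0, -0.001, -1.0]]
force: [1.6, -0.7, 0.4]
grip_width: 92.0
```

Request:
carry_out --steps '[[[-44,-20,0],0],[[-84,-38,0],0],[[-110,-49,10],0],[[-119,-53,30],0],[[-119,-53,60],0],[[-119,-53,60],0],[[-119,-53,60],0]]'

```text
t: 2.4
ee_pos: [425.4, 307.6, 187.4]
eef_rot: [[0.314, -0.95, -0.001], [-0.95, -0.314, -0.0], [0.0, 0.001, -1.0]]
force: [0.3, 1.3, 0.3]
grip_width: 91.7
```

```bash
python3 - <<'E'
from h import *
a=eyes.read_camera("top");b=eyes.read_camera("scene")
cv2.imwrite("pics/top1.png",a);cv2.imwrite("pics/scene1.png",b)
s=r.observe();p=s["ee_pos"];print(p,s["force"]);R=s["eef_rot"]
print("tcp px",px("top",p),px("scene",p))
for sg in(-1,1): print("tip",sg,px("scene",p+R[:,0]*sg*46),px("top",p+R[:,0]*sg*46))
u,v=px("scene",p).astype(int)
crop(b,u-50,v-60,100,100,6,"pics/C.png");print(u-50,v-60)
E
```

```text
[426.49924644 307.70710793 188.47534178] [ 0.26502858  0.31713734 -0.0649979 ]
tcp px [231.87384298 247.94010157] [370.6973327  132.71666345]
tip -1 [378.23460845 127.85752079] [219.16870161 252.20770895]
tip 1 [362.88792231 137.75124628] [244.53350123 243.68777179]
320 72
```

View pics/C.png

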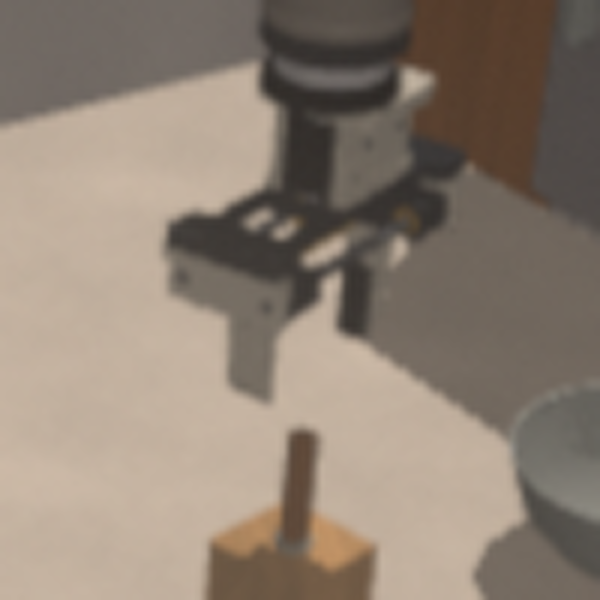

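The scene fingertip midpoint matches its prediction to within about 0.3 px, so the scene bias is small. I'm trusting positions near scene: block ≈(426.5,308). Both cameras agree on the block-to-hole offset, about (96.7,-360.3). Descending and gripping.

Request:
carry_out --steps '[[[0,0,30],0],[[0,0,65],0],[[0,0,88],0],[[0,0,92],0],[[0,0,92],0]]'

```text
t: 3.0
ee_pos: [426.6, 307.5, 95.6]
eef_rot: [[0.313, -0.95, 0.001], [-0.95, -0.313, 0.0], [-0.0, -0.001, -1.0]]
force: [0.4, 0.7, 0.4]
grip_width: 92.0
```

Request:
carry_out --steps '[[[0,0,0],0],[[0,0,0],0],[[0,0,0],0],[[0,0,0],0],[[0,0,0],0],[[0,0,0],0],[[0,0,0],0]]' --grip 1

```text
t: 3.7
ee_pos: [426.0, 307.4, 94.7]
eef_rot: [[0.313, -0.95, -0.0], [-0.95, -0.313, -0.0], [0.0, 0.0, -1.0]]
force: [-0.6, -0.7, 0.1]
grip_width: 40.6
```

```bash
python3 - <<'E'
from h import *
a=eyes.read_camera("top");b=eyes.read_camera("scene")
cv2.imwrite("pics/top2.png",a);cv2.imwrite("pics/scene2.png",b)
s=r.observe();p=s["ee_pos"];print(p,s["force"],s["grip_width"],s["q"].round(2))
crop(b,330,90,80,100,6,"pics/D.png")
E
```

```text
[425.97427694 307.41459082  94.62696492] [-0.60418838 -0.22452254 -0.26169397] 32.508950351986584 [ 0.48  0.49  1.7  -0.    0.95  1.73]
```

View pics/D.png

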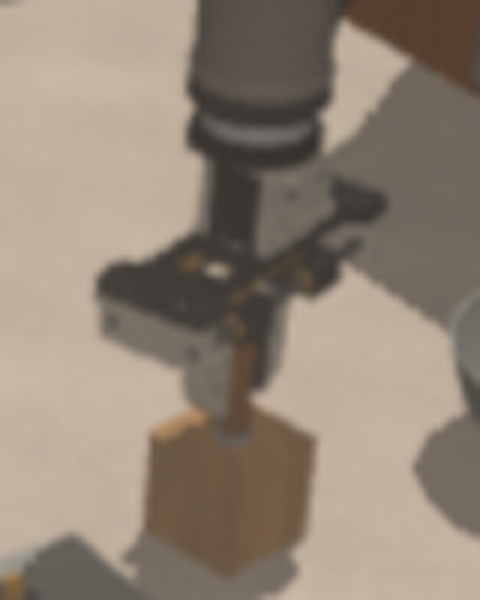

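The fingers straddle the handle, which is at crop (240,385), and are still closing. I'll let them finish.

Request:
carry_out --steps '[[[0,0,0],0],[[0,0,0],0],[[0,0,0],0],[[0,0,0],0]]'

```text
t: 4.2
ee_pos: [425.9, 307.8, 94.6]
eef_rot: [[0.313, -0.95, -0.0], [-0.95, -0.313, 0.0], [-0.0, -0.0, -1.0]]
force: [-0.3, 2.2, -0.5]
grip_width: 17.7
```

```bash
python3 - <<'E'
from h import *
a=eyes.read_camera("top");b=eyes.read_camera("scene")
cv2.imwrite("pics/top3.png",a);cv2.imwrite("pics/scene3.png",b)
s=r.observe();p=s["ee_pos"];print(p,s["force"],s["torque"],s["grip_width"])
for d in(-6,-3,0,3):  # handle axis at z=83 if stylus is d off along tool y ; compare with px
    q=p+s["eef_rot"][:,1]*d; q[2]=79; print(d,(px("scene",q)-[330,90]+.5)*6-.5)
E
```

```text
[425.90651397 307.76352859  94.67839171] [-1.00645528  3.61148901  0.16097633] [ 0.62658455  0.21476745 -0.00826055] 17.580022315687533
-6 [239.29202513 426.90607487]
-3 [235.07387634 425.14068172]
0 [230.86336531 423.37848516]
3 [226.66047131 421.61947651]
```

Gripped at 17.6 mm, with the stylus about 3 mm toward -tool y. That puts its axis at roughly (428.8,308.7), which agrees with the camera mean. Lifting and carrying it to the hole.

Request:
carry_out --steps '[[[0,0,-10],0],[[0,0,-35],0],[[0,0,-70],0],[[0,0,-100],0],[[0,0,-112],0],[[10,0,-112],0],[[40,2,-112],0],[[80,4,-112],0]]'

```text
t: 5.1
ee_pos: [446.3, 229.2, 204.9]
eef_rot: [[0.316, -0.949, -0.003], [-0.949, -0.316, -0.001], [0.0, 0.003, -1.0]]
force: [0.5, -1.0, -0.8]
grip_width: 17.5
```

Request:
carry_out --steps '[[[45,3,0],0],[[90,5,0],0],[[135,8,0],0],[[180,10,0],0],[[225,13,0],0],[[265,15,0],0],[[285,17,0],0],[[292,17,0],0]]'

```text
t: 5.9
ee_pos: [521.7, -55.2, 204.7]
eef_rot: [[0.31, -0.951, -0.004], [-0.951, -0.31, -0.0], [-0.001, 0.003, -1.0]]
force: [0.0, -0.2, -1.0]
grip_width: 17.7
```

Request:
carry_out --steps '[[[0,0,8],0],[[0,0,12],0],[[0,0,12],0],[[0,0,12],0]]'

```text
t: 6.3
ee_pos: [522.4, -51.3, 194.5]
eef_rot: [[0.315, -0.949, -0.001], [-0.949, -0.315, 0.0], [-0.0, 0.001, -1.0]]
force: [0.1, 0.3, -1.1]
grip_width: 17.3
```

```bash
python3 - <<'E'
from h import *
a=eyes.read_camera("top");b=eyes.read_camera("scene")
cv2.imwrite("pics/top4.png",a);cv2.imwrite("pics/scene4.png",b)
s=r.observe();p=s["ee_pos"];print(p,s["force"],s["torque"],s["grip_width"])
q=p+np.array([2.85,.94,0]);q[2]=p[2]-86.6;print("tip exp",q,px("scene",q),px("top",q))
x=255;y=150;c=lambda i:cv2.resize(i,None,fx=8,fy=8,interpolation=cv2.INTER_CUBIC)
u,v=px("top",[525,-51,85]).astype(int)
print(u-20,v-20)
A=c(b[150:220,265:320]);B=c(a[v-20:v+20,u-20:u+20]);B=np.vstack([B,np.zeros((240,320,3),np.uint8)])
cv2.imwrite("pics/E.png",np.hstack([A,B]))
E
```

```text
[522.69648811 -51.65703946 194.92828501] [ 0.77495088  0.64761652 -0.05799961] [-0.00528226  0.04628936 -0.024759  ] 17.300893588537374
tip exp [525.54648811 -50.71703946 108.32828501] [294.14526001 199.01084691] [333.51587598 222.90879842]
313 204
```

View pics/E.png

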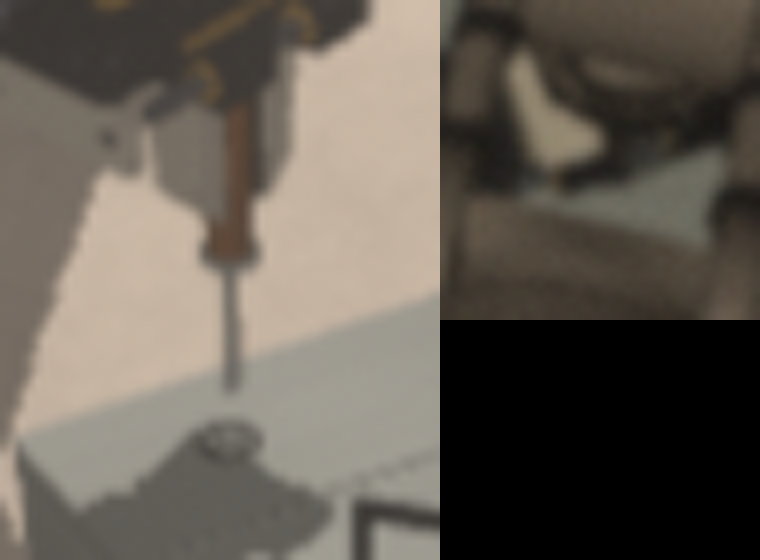

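Tip is at scene (293.4,198.1) and hole at (293.4,204.7). Computing the offset.

```bash
python3 - <<'E'
from h import *
print("tip",at("scene",(293.4,198.1),108.3),"hole",at("scene",(293.4,204.7),85),at("scene",(293.4,204.9),85))
K,R,t=cal("scene")
print("pin top/ collar", at("scene",(265+231/8-.45,150+262/8-.45),108.3+62))
E
```

```text
tip [520.31577623 -50.30733765 108.3       ] hole [522.25119343 -51.84132129  85.        ] [523.12909175 -52.347026    85.        ]
pin top/ collar [525.70206095 -52.20982917 170.3       ]
```

Request:
carry_out --steps '[[[1,-1,8],0],[[1,-1,18],0],[[1,-1,25],0],[[1,-1,28],0],[[1,-1,28],0],[[1,-1,28],0]]'

```text
t: 7.0
ee_pos: [524.0, -53.1, 166.7]
eef_rot: [[0.313, -0.95, 0.0], [-0.95, -0.313, -0.0], [0.0, -0.0, -1.0]]
force: [0.3, -0.3, 0.0]
grip_width: 18.0
```

Request:
carry_out --steps '[[[0,0,2],0],[[0,0,4],0],[[0,0,5],0],[[0,0,5],0],[[0,0,5],0]]'

```text
t: 7.5
ee_pos: [524.2, -53.1, 162.0]
eef_rot: [[0.313, -0.95, 0.001], [-0.95, -0.313, -0.0], [0.001, -0.001, -1.0]]
force: [0.7, -0.2, 1.5]
grip_width: 17.5
```

```bash
python3 - <<'E'
from h import *
b=eyes.read_camera("scene")
cv2.imwrite("pics/scene5.png",b)
s=r.observe();p=s["ee_pos"];print(s["t"],p,s["force"],s["torque"],s["grip_width"])
E
```

```text
7.55 [524.10893902 -53.11644023 161.97513401] [ 0.73604229 -0.17422612  1.77326756] [-0.06471235 -0.08089571  0.02268067] 17.283458753731768
```

Request:
carry_out --steps '[[[0,0,1],0],[[0,0,1.5],0],[[0,0,1.5],0],[[0,0,1.5],0]]'

```text
t: 7.95
ee_pos: [524.1, -53.1, 160.3]
eef_rot: [[0.313, -0.95, 0.0], [-0.95, -0.313, -0.0], [0.0, -0.0, -1.0]]
force: [0.8, -0.2, 3.2]
grip_width: 17.3
```

Request:
carry_out --steps '[[[0,0,1],0],[[0,0,1],0],[[0,0,1],0],[[0,0,1],0]]'

```text
t: 8.35
ee_pos: [524.1, -53.1, 159.4]
eef_rot: [[0.313, -0.95, 0.001], [-0.95, -0.313, -0.0], [0.0, -0.0, -1.0]]
force: [-0.1, -0.7, 4.5]
grip_width: 17.5
```

Request:
carry_out --steps '[[[0,0,1],0],[[0,0,1],0],[[0,0,1],0],[[0,0,1],0]]'

```text
t: 8.75
ee_pos: [524.3, -53.1, 159.1]
eef_rot: [[0.314, -0.95, 0.001], [-0.95, -0.314, -0.0], [0.001, -0.001, -1.0]]
force: [0.3, 0.2, 10.2]
grip_width: 17.6
```

The force jumped to 10 N, so the button is at its stop. I'll hold briefly, then lift and return.

Request:
carry_out --steps '[[[0,0,0],0],[[0,0,0],0],[[0,0,0],0],[[0,0,0],0],[[0,0,-10],0],[[0,0,-30],0],[[0,0,-45],0],[[0,0,-50],0]]'

```text
t: 9.55
ee_pos: [524.1, -53.0, 209.3]
eef_rot: [[0.313, -0.95, 0.001], [-0.95, -0.313, -0.0], [0.001, -0.001, -1.0]]
force: [-0.4, -0.0, -1.2]
grip_width: 17.5
```

Request:
carry_out --steps '[[[-10,-1,0],0],[[-45,-2,0],0],[[-90,-5,0],0],[[-135,-7,0],0],[[-180,-10,0],0],[[-225,-12,0],0],[[-270,-15,0],0],[[-315,-17,0],0]]'

```text
t: 10.35
ee_pos: [439.4, 253.3, 207.0]
eef_rot: [[0.314, -0.95, -0.002], [-0.95, -0.314, -0.001], [0.0, 0.002, -1.0]]
force: [0.9, -0.2, -0.7]
grip_width: 17.7
```

Request:
carry_out --steps '[[[-35,-2,0],0],[[-52,-3,0],0],[[-58,-3,0],0],[[-58,-3,5],0],[[-58,-3,20],0],[[-58,-3,35],0],[[-58,-3,35],0],[[-58,-3,35],0]]'

```text
t: 11.15
ee_pos: [426.2, 306.5, 172.9]
eef_rot: [[0.312, -0.95, -0.001], [-0.95, -0.312, -0.001], [0.0, 0.001, -1.0]]
force: [-0.1, -0.3, -0.1]
grip_width: 17.6
```

```bash
python3 - <<'E'
from h import *
b=eyes.read_camera("scene")
cv2.imwrite("pics/scene6.png",b)
s=r.observe();p=s["ee_pos"];print(s["t"],p,s["force"],s["torque"],s["grip_width"])
print(px("scene",[428.5,308.8,70]),px("scene",p+np.array([2.85,.94,-86.6])))
crop(b,330,95,80,100,6,"pics/F.png")
E
```

```text
11.2 [426.46406751 306.83141374 173.51289845] [-0.47364843 -0.11743089 -1.22328214] [ 0.03417723 -0.018557   -0.00703393] 17.63786650601498
[368.53757218 162.56638273] [368.82639412 158.66695243]
```

View pics/F.png

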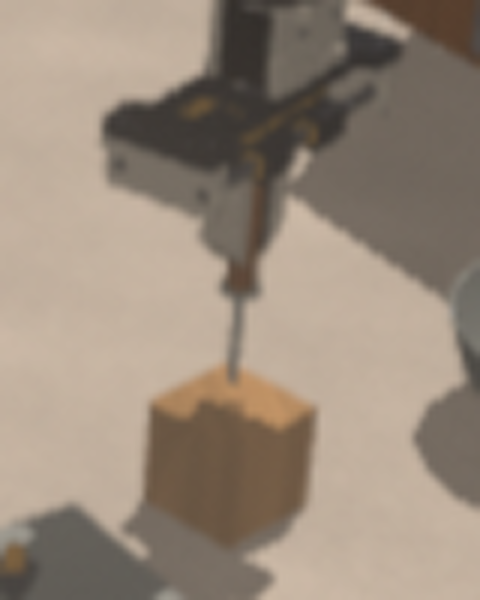

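The tip is at crop (233,380), over the block's top centre (232,405) given its 17 mm height. Lowering with force checks.

Request:
carry_out --steps '[[[0,0,5],0],[[0,0,10],0],[[0,0,15],0],[[0,0,20],0],[[0,0,25],0],[[0,0,25],0]]'

```text
t: 11.8
ee_pos: [425.6, 307.5, 147.3]
eef_rot: [[0.313, -0.95, -0.001], [-0.95, -0.313, -0.0], [-0.0, 0.001, -1.0]]
force: [-0.6, 0.8, -0.6]
grip_width: 17.5
```

Request:
carry_out --steps '[[[0,0,10],0],[[0,0,22],0],[[0,0,34],0],[[0,0,44],0],[[0,0,50],0],[[0,0,52],0],[[0,0,52],0],[[0,0,52],0]]'

```text
t: 12.6
ee_pos: [425.8, 307.6, 96.0]
eef_rot: [[0.313, -0.95, -0.001], [-0.95, -0.313, 0.0], [-0.0, 0.001, -1.0]]
force: [-0.9, 4.4, -3.0]
grip_width: 17.9
```

Request:
carry_out --steps '[[[0,0,1.5],0],[[0,0,2],0],[[0,0,2],0],[[0,0,2],0]]'

```text
t: 13.0
ee_pos: [426.1, 307.7, 94.6]
eef_rot: [[0.313, -0.95, 0.001], [-0.95, -0.313, 0.001], [-0.0, -0.001, -1.0]]
force: [-1.4, 4.9, 1.0]
grip_width: 17.6
```

Request:
carry_out --steps '[[[0,0,1],0],[[0,0,1],0],[[0,0,1],0]]'

```text
t: 13.3
ee_pos: [426.2, 307.8, 94.5]
eef_rot: [[0.314, -0.95, 0.001], [-0.95, -0.314, 0.001], [-0.0, -0.002, -1.0]]
force: [-4.4, 3.0, 9.1]
grip_width: 17.5
```

Seated: 9 N with no further travel. Releasing.

Request:
carry_out --steps '[[[0,0,0],0],[[0,0,0],0],[[0,0,0],0],[[0,0,0],0],[[0,0,0],0],[[0,0,0],0],[[0,0,0],0],[[0,0,0],0]]' --grip 0

```text
t: 14.1
ee_pos: [426.0, 307.4, 93.1]
eef_rot: [[0.313, -0.95, -0.0], [-0.95, -0.313, -0.0], [0.0, 0.0, -1.0]]
force: [0.3, 0.3, 0.5]
grip_width: 76.9
```

Request:
carry_out --steps '[[[0,0,-10],0],[[0,0,-35],0],[[0,0,-75],0],[[0,0,-110],0],[[0,0,-135],0],[[20,0,-140],0],[[50,0,-140],0],[[90,10,-140],0]]'

```text
t: 14.9
ee_pos: [445.4, 218.9, 234.3]
eef_rot: [[0.315, -0.949, 0.002], [-0.949, -0.315, 0.001], [-0.0, -0.002, -1.0]]
force: [0.4, -1.0, -0.6]
grip_width: 91.8
```

Request:
carry_out --steps '[[[45,0,0],0],[[90,0,0],0],[[135,0,0],0],[[180,0,0],0],[[225,0,0],0],[[270,0,0],0],[[315,0,0],0],[[360,0,0],0]]'

```text
t: 15.7
ee_pos: [557.8, -124.9, 234.2]
eef_rot: [[0.313, -0.95, 0.001], [-0.95, -0.313, -0.0], [0.001, -0.001, -1.0]]
force: [0.5, 0.8, 0.3]
grip_width: 91.9
```

```bash
python3 - <<'E'
from h import *
a=eyes.read_camera("top");b=eyes.read_camera("scene")
cv2.imwrite("pics/top7.png",a);cv2.imwrite("pics/scene7.png",b)
s=r.observe();p=s["ee_pos"];print(s["t"],p,s["force"],s["torque"],s["grip_width"])
c=lambda i,k:cv2.resize(i,None,fx=k,fy=k,interpolation=cv2.INTER_CUBIC)
L=np.vstack([c(b[140:190,350:390],6),c(a[235:265,220:260],6)])   # 480x240
Rr=np.vstack([c(b[235:275,190:230],12)])
cv2.imwrite("pics/G.png",np.hstack([L,Rr]))
E
```

```text
15.8 [ 558.47740221 -128.12429113  233.38389838] [0.21406965 0.65850946 0.08461951] [-0.0326969   0.02221463  0.00487449] 91.87371632492453
```

View pics/G.png

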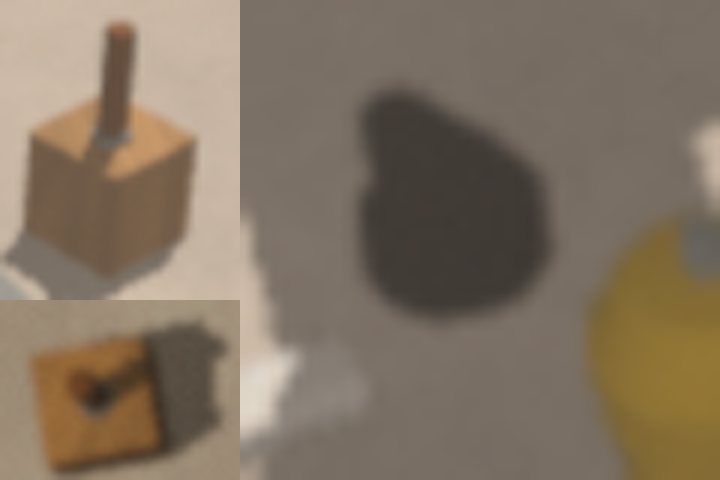

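The stylus stands home in the block with its collar on top. The knob's nose direction is still ambiguous by a half turn, so I'll fit the silhouette over all headings.

```bash
cat > k2.py <<'E'
from m import *
import sys
T=[("top","pics/top0.png",385,212,40,32,1.0),("scene","pics/scene7.png",195,237,34,30,1.0)]
I=[]
for n,f,x,y,w,h,s in T:
    g=cv2.imread(f).astype(float).mean(2)[y:y+h,x:x+w]; I.append((n,g,np.array([x,y])))
def resid(i,p,k=.8):
    n,g,o=I[i]; m=model(n,p,o,(g.shape[0]*8,g.shape[1]*8))
    m=cv2.resize(m,g.shape[::-1],interpolation=cv2.INTER_AREA)/255.; m=cv2.GaussianBlur(m,(0,0),k)
    W=cv2.dilate((m>.02).astype(np.uint8),np.ones((3,3)))>0
    A=np.c_[m[W],np.ones(W.sum())]; c,_,_,_=np.linalg.lstsq(A,g[W],rcond=None)
    return np.sqrt(np.mean((A@c-g[W])**2))
for i,X in((0,[516.6,-332.5]),(1,[510,-336])):
    for y in np.arange(-3.1,3.1,.52):
        b=minimize(lambda p:resid(i,p),[*X,y],method="Nelder-Mead",options=dict(maxfev=60,initial_simplex=[[X[0]-3,X[1]-3,y-.12],[X[0]+5,X[1],y],[X[0],X[1]+5,y],[*X,y+.25]]))
        print(I[i][0],b.x.round(2),round(b.fun,2))
E
python3 k2.py
```

```text
top [ 517.36 -332.24   -3.01] 8.01
top [ 517.97 -331.95   -2.47] 9.93
top [ 517.88 -331.46   -2.05] 9.84
top [ 517.86 -331.69   -2.1 ] 9.81
top [ 517.23 -332.11   -2.97] 8.06
top [ 5.1677e+02 -3.3275e+02  3.4000e-01] 6.67
top [ 5.1669e+02 -3.3278e+02  3.3000e-01] 6.73
top [ 5.1671e+02 -3.3253e+02  3.6000e-01] 6.77
top [ 517.3  -332.22    1.28] 10.86
top [ 517.17 -331.78    1.46] 10.95
top [ 5.1754e+02 -3.3290e+02  4.9000e-01] 7.72
top [ 517.28 -332.26    3.32] 7.93
scene [ 510.71 -335.67   -2.76] 3.35
scene [ 510.56 -335.64   -2.77] 3.36
scene [ 510.49 -335.62   -2.76] 3.35
scene [ 509.46 -336.53   -1.06] 12.43
scene [ 5.0594e+02 -3.3585e+02  3.3000e-01] 7.76
scene [ 5.1015e+02 -3.3564e+02  4.3000e-01] 2.52
scene [ 5.1036e+02 -3.3548e+02  4.5000e-01] 2.52
scene [ 5.1032e+02 -3.3563e+02  4.4000e-01] 2.51
scene [ 5.1026e+02 -3.3552e+02  4.4000e-01] 2.54
scene [ 511.61 -336.98    3.41] 5.72
scene [ 510.59 -335.65    3.52] 3.36
scene [ 510.65 -335.68    3.52] 3.36
```

Both cameras prefer heading ≈+0.4 (0.34 and 0.44), with position mean (513.5,-334). I'll fit the shaft plate's heading the same way and read the pose.

```bash
cat > s2.py <<'E'
from m import *
disc=[(13*np.cos(t),13*np.sin(t)) for t in th]
res={}
def run(f,n,x,y,w,h,X):
    g0=cv2.imread(f).astype(float)[y:y+h,x:x+w]; o=np.array([x,y])
    def resid(p):
        c,s=np.cos(p[2]),np.sin(p[2]); F=lambda L:[(p[0]+c*a-s*b,p[1]+s*a+c*b,z) for a,b,z in L]
        sh=(h*8,w*8)
        pl=cv2.max(hullmask(n,F([(a,b,z) for a,b in disc for z in(87,93)]),8,o,sh),hullmask(n,F([(a,b,z) for a,b in((0,p[3]),(0,-p[3]),(30,.5),(30,-.5)) for z in(88,93)]),8,o,sh))
        ax=hullmask(n,F([(6*np.cos(t),6*np.sin(t),z) for t in th for z in(93,107)]),8,o,sh)
        pl=cv2.subtract(pl,ax); M=[cv2.GaussianBlur(cv2.resize(m,(w,h),interpolation=cv2.INTER_AREA)/255.,(0,0),.8).ravel() for m in(pl,ax)]
        A=np.c_[M[0],M[1],np.ones(w*h)]; G=g0.reshape(-1,3)
        return np.sqrt(np.mean((A@np.linalg.lstsq(A,G,rcond=None)[0]-G)**2))
    bs=[minimize(resid,[*X,y,8],method="Nelder-Mead",options=dict(maxfev=160,initial_simplex=[[*X,y,8],[X[0]+4,X[1],y,8],[X[0],X[1]+4,y,8],[*X,y+.25,8],[*X,y,11]])) for y in(-.9,-.5,-.1)]
    b=min(bs,key=lambda r:r.fun);print(n,f,b.x.round(2),round(b.fun,2))
run("pics/top0.png","top",285,210,24,24,[528,91])
run("pics/scene0.png","scene",320,178,26,24,[523,88.5])
s=r.observe();print(s["ee_pos"],s["eef_rot"][:,0],s["t"])
E
python3 s2.py
```

```text
top pics/top0.png [530.82  90.29  -0.68  15.12] 3.0
scene pics/scene0.png [528.87  83.82  -0.67  14.37] 11.98
[ 558.47740221 -128.12429113  233.38389838] [ 0.30851635 -0.95121615  0.00234542] 15.8
```

Plate headings agree: -0.68 (top) and -0.67 (scene). Moving above the knob.

Request:
carry_out --steps '[[[20,12,0],-2],[[60,35,0],-4.7],[[100,58,10],-4.7],[[140,81,40],-4.7],[[172,100,80],-4.7],[[184,107,110],-4.7],[[184,107,115],-4.7],[[184,107,115],-4.7]]'

```text
t: 16.6
ee_pos: [513.3, -330.3, 117.8]
eef_rot: [[0.39, -0.921, -0.002], [-0.921, -0.39, 0.002], [-0.002, 0.001, -1.0]]
force: [0.4, -0.0, 0.2]
grip_width: 91.8
```

Request:
carry_out --steps '[[[0,0,0],0],[[0,0,0],0]]'

```text
t: 16.8
ee_pos: [515.0, -330.6, 120.5]
eef_rot: [[0.392, -0.92, 0.003], [-0.92, -0.392, -0.002], [0.003, -0.002, -1.0]]
force: [0.0, 0.2, -0.2]
grip_width: 91.7
```

Request:
carry_out --steps '[[[3,2,25],0],[[3,2,55],0],[[3,2,78],0],[[3,2,84],0],[[3,2,84],0],[[3,2,84],0]]'

```text
t: 17.4
ee_pos: [514.0, -335.2, 36.1]
eef_rot: [[0.391, -0.921, 0.002], [-0.921, -0.391, -0.002], [0.003, -0.001, -1.0]]
force: [0.3, -0.5, -0.1]
grip_width: 91.8
```

```bash
python3 - <<'E'
from h import *
b=eyes.read_camera("scene");cv2.imwrite("pics/scene8.png",b)
s=r.observe();p=s["ee_pos"];print(s["t"],p,s["force"],s["eef_rot"][:,0])
crop(b,170,210,80,70,9,"pics/H.png")
print((px("scene",p)-[170,210]+.5)*9)
E
```

```text
17.45 [ 514.04463508 -335.33728148   36.14413028] [-0.77521207 -0.90138872  0.24524629] [ 0.39059289 -0.92055877  0.00295804]
[335.79539967 342.33506294]
```

View pics/H.png

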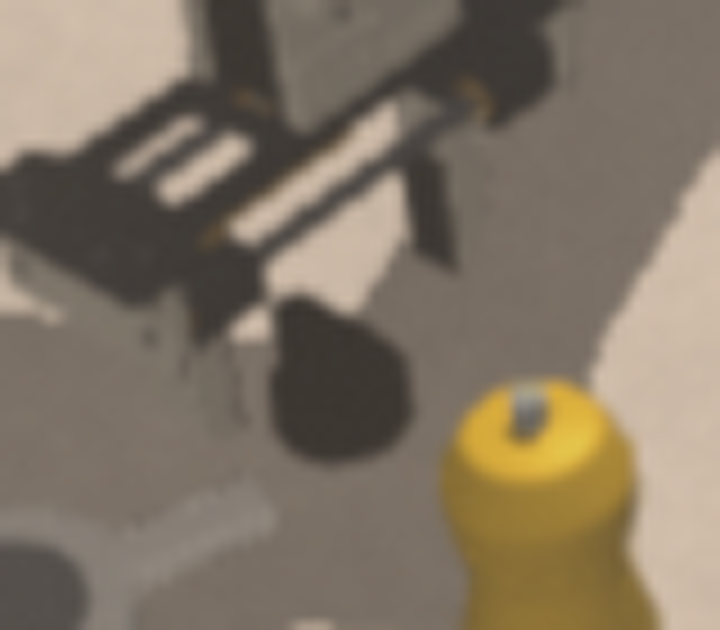

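The fingertips at (440,268) and (225,425) straddle the knob at (340,380), and their midpoint matches the prediction. Going down and gripping.

Request:
carry_out --steps '[[[0,0,8],0],[[0,0,14],0],[[0,0,14],0],[[0,0,14],0]]'

```text
t: 17.85
ee_pos: [512.8, -334.8, 20.0]
eef_rot: [[0.39, -0.921, -0.0], [-0.921, -0.39, 0.0], [-0.0, 0.0, -1.0]]
force: [-0.6, 0.1, 0.5]
grip_width: 91.9
```

Request:
carry_out --steps '[[[0,0,0],0],[[0,0,0],0],[[0,0,0],0],[[0,0,0],0],[[0,0,0],0],[[0,0,0],0],[[0,0,0],0],[[0,0,0],0]]' --grip 1

```text
t: 18.65
ee_pos: [512.9, -334.8, 20.2]
eef_rot: [[0.39, -0.921, -0.0], [-0.921, -0.39, -0.0], [0.0, 0.0, -1.0]]
force: [-0.5, 0.1, 1.2]
grip_width: 32.1
```

Request:
carry_out --steps '[[[0,0,0],0],[[0,0,0],0],[[0,0,0],0],[[0,0,0],0]]'

```text
t: 19.05
ee_pos: [513.0, -334.9, 20.2]
eef_rot: [[0.39, -0.921, 0.0], [-0.921, -0.39, -0.0], [0.0, -0.0, -1.0]]
force: [0.6, 0.3, 1.3]
grip_width: 13.5
```

Gripped at 13.5 mm. Lift and carry it over the shaft, turning 61.7°.

Request:
carry_out --steps '[[[0,0,-8],0],[[0,0,-35],0],[[0,0,-75],0],[[0,0,-112],0],[[0,0,-130],0],[[-20,-9,-130],0],[[-60,-27,-130],0],[[-105,-48,-130],0]]'

```text
t: 19.85
ee_pos: [515.9, -219.2, 150.9]
eef_rot: [[0.388, -0.922, 0.001], [-0.922, -0.388, -0.001], [0.001, -0.001, -1.0]]
force: [1.7, -0.0, -1.0]
grip_width: 13.7
```

Request:
carry_out --steps '[[[-36,-17,0],8],[[-72,-33,0],16],[[-108,-50,0],24],[[-144,-66,0],32],[[-180,-83,0],40],[[-216,-99,0],48],[[-252,-116,0],56],[[-281,-129,0],61.7]]'

```text
t: 20.65
ee_pos: [525.1, 91.8, 150.9]
eef_rot: [[-0.629, -0.777, 0.001], [-0.777, 0.629, 0.0], [-0.001, -0.0, -1.0]]
force: [-0.2, -0.0, 0.9]
grip_width: 13.8
```

Request:
carry_out --steps '[[[0,0,0],0],[[0,0,0],0],[[0,0,0],0]]'

```text
t: 20.95
ee_pos: [525.3, 88.7, 150.4]
eef_rot: [[-0.625, -0.78, 0.0], [-0.78, 0.625, -0.0], [0.0, -0.0, -1.0]]
force: [0.7, -0.3, -0.8]
grip_width: 13.8
```

```bash
python3 - <<'E'
from h import *
a=eyes.read_camera("top");b=eyes.read_camera("scene");cv2.imwrite("pics/scene9.png",b);cv2.imwrite("pics/top9.png",a)
s=r.observe();p=s["ee_pos"];print(s["t"],p,s["force"],s["torque"],s["eef_rot"][:,0],s["grip_width"],s["q"].round(2))
u,v=px("scene",p).astype(int);print(u-30,v-35)
crop(b,u-30,v-35,60,65,9,"pics/J.png")
E
```

```text
21.05 [525.398063    88.4346939  150.32727733] [-0.60703809 -0.5495245   0.54060016] [ 0.03893083 -0.02308025 -0.02217673] [-6.26408579e-01 -7.79494876e-01  1.75731288e-04] 13.964895393409122 [ 0.02  0.43  1.62 -0.    1.1   2.27]
302 139
```

View pics/J.png

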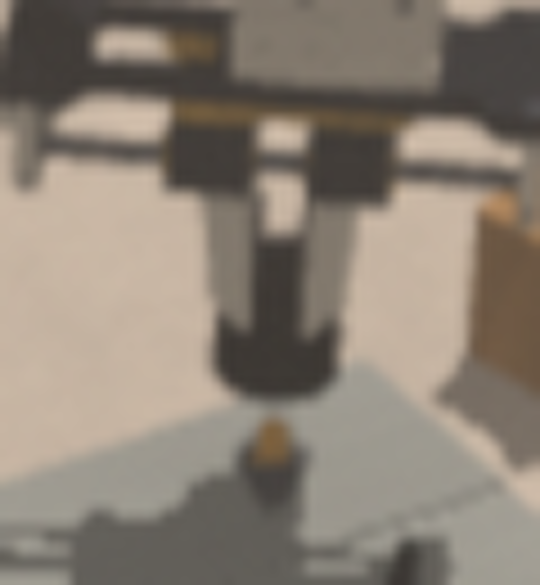

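The knob skirt spans columns 214–340 (axis ≈277) with its lower front edge at row 398. The brass shaft top sits at ≈(273,425), and the grip is straight. Comparing both in the same camera.

```bash
cat > f.py <<'E'
from m import *
s=r.observe();p=s["ee_pos"];X=s["eef_rot"][:,0];h=np.arctan2(X[1],X[0])+np.pi/2
print("heading",h)
c,si=np.cos(h),np.sin(h); kx=np.array([c,si])
o=[302,139]; cr=lambda P:((px("scene",P)-o+.5)*9).round(0)
for d in(-6,-3,0,3,6):
    q=p[:2]+kx*d; z=p[2]-20.2
    L=np.array([cr((q[0]+22*np.cos(t),q[1]+22*np.sin(t),zz)) for t in th for zz in(z,z+18)])
    print(d,"skirt cols",L[:,0].min(),L[:,0].max(),"bottom",L[:,1].max(),"tail top",cr((q[0]-22*c,q[1]-22*si,z+42)),"nose top",cr((q[0]+27*c,q[1]+27*si,z+42)))
for uv in((273,422),(273,427)):
    print("shaft S",at("scene",np.array(uv)/9-.5+o,107))
q=p[:2];print("shaft as would be at tcp xy:",cr((*q,107)),"plate",cr((*q,93)))
E
python3 f.py
```

```text
heading -0.6769372762386263
-6 skirt cols 218.0 346.0 bottom 397.0 tail top [291. 226.] nose top [278. 303.]
-3 skirt cols 217.0 346.0 bottom 402.0 tail top [290. 230.] nose top [278. 307.]
0 skirt cols 216.0 345.0 bottom 407.0 tail top [289. 235.] nose top [277. 312.]
3 skirt cols 216.0 344.0 bottom 412.0 tail top [289. 239.] nose top [276. 317.]
6 skirt cols 215.0 344.0 bottom 417.0 tail top [288. 244.] nose top [275. 322.]
shaft S [522.81219774  88.31079733 107.        ]
shaft S [525.36731985  86.60926123 107.        ]
shaft as would be at tcp xy: [277. 426.] plate [276. 458.]
```

```bash
python3 - <<'E'
from m import *
b=np.mean([cv2.imread("pics/scene9.png").astype(float)]+[eyes.read_camera("scene").astype(float) for _ in range(4)],0)
np.save("b9.npy",b)
for u in range(326,341):print(u,[f"{int(b[v,u].mean())}/{int(b[v,u,2]-b[v,u,0])}" for v in range(180,197)])
E
```

```text
326 ['93/17', '134/26', '167/33', '174/31', '163/23', '152/14', '151/13', '151/13', '150/13', '148/13', '146/13', '127/11', '98/9', '93/9', '93/9', '93/9', '93/8']
327 ['62/10', '85/15', '135/25', '162/27', '157/19', '152/14', '151/13', '150/13', '145/12', '139/13', '134/12', '118/11', '96/9', '93/9', '93/8', '93/9', '93/9']
328 ['57/9', '65/10', '103/17', '139/18', '151/14', '151/13', '150/12', '144/12', '128/11', '109/9', '98/9', '93/8', '91/8', '92/9', '93/9', '93/8', '93/9']
329 ['57/9', '58/9', '75/10', '119/12', '148/13', '151/13', '145/13', '130/13', '101/13', '79/15', '74/14', '74/8', '81/8', '86/9', '90/9', '92/9', '92/9']
330 ['56/9', '57/9', '66/8', '110/10', '144/13', '144/16', '129/23', '111/28', '94/32', '83/36', '77/26', '68/9', '68/6', '72/7', '81/8', '88/9', '91/8']
331 ['57/8', '56/9', '63/8', '99/10', '131/13', '128/26', '105/48', '96/56', '93/58', '88/52', '78/30', '68/10', '66/6', '67/7', '71/6', '79/7', '87/8']
332 ['57/9', '57/9', '62/9', '97/9', '126/14', '120/30', '98/55', '93/60', '93/60', '88/52', '78/30', '68/9', '66/7', '66/6', '69/7', '78/7', '88/8']
333
[... 625 characters left out ...]
 '144/13']
337 ['57/9', '65/8', '97/9', '134/12', '150/13', '151/13', '151/13', '151/13', '150/13', '147/13', '147/12', '148/13', '149/13', '149/13', '148/13', '147/13', '149/13']
338 ['67/8', '90/9', '127/11', '149/13', '152/13', '151/14', '151/13', '152/13', '151/13', '150/13', '149/13', '149/13', '150/13', '149/13', '148/13', '148/13', '149/13']
339 ['108/11', '128/11', '147/12', '152/12', '152/13', '152/13', '151/13', '152/13', '151/13', '150/13', '149/13', '149/13', '149/13', '149/14', '148/13', '149/13', '149/13']
340 ['151/14', '151/13', '153/13', '153/12', '152/13', '152/13', '152/13', '152/13', '150/13', '149/13', '150/13', '150/13', '149/13', '148/14', '148/14', '148/13', '149/13']
```

```bash
python3 - <<'E'
from m import *
b=np.load("b9.npy").mean(2)
for v in(176,177,178,179): print(v,b[v,322:344].astype(int))
p=np.mean([r.observe()["ee_pos"]],0);print(p)
h=-.6755;k=np.array([np.cos(h),np.sin(h)]);P=lambda q,z:px("scene",(*q,z))
for d in(-4,-2,0,2):
    q=p[:2]+k*d
    print(d,"far top",P(q-k*4.7,107),P(q-k*6,105.2),"flat foot",P(q+k*2.5,93),"skirt bot",P(q+k*22,p[2]-20.2),"arm tip",P(q+k*30,93))
    L=np.array([P((q[0]+22*np.cos(t),q[1]+22*np.sin(t)),z) for t in th for z in (p[2]-20.2,p[2]-2.2)]);print("  skirt cols",L[:,0].min(),L[:,0].max())
E
```

```text
176 [179 179 175 148  75  58  63  66  58  56  56  56  60  75  87  70  65  99
 153 177 180 179]
177 [178 178 171 137  72  56  57  57  56  56  56  56  57  59  60  58  63 104
 158 177 178 178]
178 [179 178 169 131  70  57  56  57  57  56  56  56  56  57  56  57  64 110
 164 172 173 175]
179 [180 179 170 132  72  57  57  57  57  56  57  57  56  57  56  57  64 109
 158 162 162 167]
[525.34794726  88.89332032 150.18631756]
-4 far top [332.67022095 184.17227826] [332.68629189 184.40736148] flat foot [332.32407627 189.07528147] skirt bot [332.17792327 182.93434913] arm tip [331.55957111 194.10484826]
  skirt cols 325.7843122723214 340.056324761898
-2 far top [332.61563973 184.52857787] [332.63180439 184.76340904] flat foot [332.26922571 189.43613526] skirt bot [332.12150447 183.29781477] arm tip [331.5030905  194.47642582]
  skirt cols 325.7217486894194 340.00863699376276
0 far top [332.56094272 184.88563335] [332.57720146 185.12021085] flat foot [332.21425899 189.79775321] skirt bot [332.06496312 183.6620699 ] arm tip [331.44648853 194.84880188]
  skirt cols 325.6590509102292 339.9608460400959
2 far top [332.50612954 185.24344708] [332.52248273 185.47776933] flat foot [332.15917575 190.16013775] skirt bot [332.00829882 184.0271171 ] arm tip [331.38976479 195.22197901]
  skirt cols 325.5962185025189 339.9129515656295
```

By scene-camera relation, the knob needs +2.5 to +4 mm along its nose direction, the top-based estimate says less, and lateral is about right. I'll shift 2.5 mm (inside the taper's capture range) and feel for it with light force.

Request:
carry_out --steps '[[[-0.5,-2.5,5],0],[[-0.5,-2.5,14],0],[[-0.5,-2.5,20],0],[[-0.5,-2.5,21],0],[[-0.5,-2.5,21],0]]'

```text
t: 21.75
ee_pos: [527.3, 88.5, 128.7]
eef_rot: [[-0.626, -0.78, -0.001], [-0.78, 0.626, -0.0], [0.001, 0.001, -1.0]]
force: [-0.7, -0.4, -0.1]
grip_width: 13.8
```

Request:
carry_out --steps '[[[0,0,1],0],[[0,0,2],0],[[0,0,3],0],[[0,0,3],0],[[0,0,3],0]]'

```text
t: 22.25
ee_pos: [527.6, 88.5, 126.3]
eef_rot: [[-0.626, -0.78, 0.0], [-0.78, 0.626, -0.0], [-0.0, -0.0, -1.0]]
force: [0.8, 0.6, -0.3]
grip_width: 13.9
```

Request:
carry_out --steps '[[[0,0,1],0],[[0,0,2],0],[[0,0,2],0],[[0,0,2],0]]'

```text
t: 22.65
ee_pos: [527.4, 88.4, 124.1]
eef_rot: [[-0.626, -0.78, -0.0], [-0.78, 0.626, -0.0], [0.0, 0.0, -1.0]]
force: [-0.2, -1.1, -1.5]
grip_width: 13.9
```

Underside is about 3 mm below the shaft top with no resistance, so it has entered. Continuing.

Request:
carry_out --steps '[[[0,0,1],0],[[0,0,2],0],[[0,0,3],0],[[0,0,3],0],[[0,0,3],0]]'

```text
t: 23.15
ee_pos: [527.4, 88.4, 121.0]
eef_rot: [[-0.626, -0.78, -0.0], [-0.78, 0.626, -0.0], [0.0, 0.0, -1.0]]
force: [-1.3, -2.0, -1.3]
grip_width: 13.6
```

Request:
carry_out --steps '[[[0,0,1.5],0],[[0,0,3],0],[[0,0,4],0],[[0,0,4],0],[[0,0,4],0]]'

```text
t: 23.65
ee_pos: [527.4, 88.4, 117.0]
eef_rot: [[-0.626, -0.78, -0.0], [-0.78, 0.626, -0.0], [0.0, 0.0, -1.0]]
force: [-1.3, -2.1, -1.4]
grip_width: 13.6
```

It's sliding on, with a small side load along -knob y. I'll ease 0.5 mm that way and seat it.

Request:
carry_out --steps '[[[0.5,0,1],0],[[0.5,0,2],0],[[0.5,0,3],0],[[0.5,0,3],0],[[0.5,0,3],0]]'

```text
t: 24.15
ee_pos: [527.4, 88.2, 114.1]
eef_rot: [[-0.626, -0.78, 0.0], [-0.78, 0.626, 0.0], [-0.0, -0.0, -1.0]]
force: [-0.2, 0.2, -0.3]
grip_width: 13.6
```

Request:
carry_out --steps '[[[0,0,1],0],[[0,0,1.5],0],[[0,0,1.5],0],[[0,0,1.5],0]]'

```text
t: 24.55
ee_pos: [527.4, 88.1, 113.0]
eef_rot: [[-0.626, -0.78, 0.001], [-0.78, 0.626, 0.0], [-0.0, -0.0, -1.0]]
force: [-1.4, 0.1, 2.6]
grip_width: 13.7
```

Contact is at ≈113, as expected for a seated knob. Now pressing.

Request:
carry_out --steps '[[[0,0,1],0],[[0,0,2],0],[[0,0,2],0],[[0,0,2],0]]'

```text
t: 24.95
ee_pos: [527.4, 88.2, 110.8]
eef_rot: [[-0.626, -0.78, 0.001], [-0.78, 0.626, 0.0], [-0.0, -0.0, -1.0]]
force: [-0.2, 1.0, 5.0]
grip_width: 14.0
```

Request:
carry_out --steps '[[[0,0,1],0],[[0,0,2],0],[[0,0,2],0],[[0,0,2],0]]'

```text
t: 25.35
ee_pos: [527.4, 88.1, 108.9]
eef_rot: [[-0.626, -0.78, 0.001], [-0.78, 0.626, 0.0], [-0.0, -0.0, -1.0]]
force: [-1.4, 0.2, 5.5]
grip_width: 13.9
```

Request:
carry_out --steps '[[[0,0,0.7],0],[[0,0,1],0],[[0,0,1],0],[[0,0,1],0]]'

```text
t: 25.75
ee_pos: [527.4, 88.1, 108.0]
eef_rot: [[-0.626, -0.78, 0.001], [-0.78, 0.626, 0.0], [-0.0, -0.0, -1.0]]
force: [-1.6, 0.2, 7.0]
grip_width: 13.6
```

Request:
carry_out --steps '[[[0,0,0.4],0],[[0,0,0.7],0],[[0,0,0.7],0],[[0,0,0.7],0]]'

```text
t: 26.15
ee_pos: [527.5, 88.1, 107.3]
eef_rot: [[-0.626, -0.78, 0.001], [-0.78, 0.626, 0.0], [-0.0, -0.0, -1.0]]
force: [-0.8, 0.4, 7.9]
grip_width: 13.9
```

Request:
carry_out --steps '[[[0,0,0.4],0],[[0,0,0.5],0],[[0,0,0.5],0],[[0,0,0.5],0]]'

```text
t: 26.55
ee_pos: [527.5, 88.1, 107.1]
eef_rot: [[-0.626, -0.78, 0.001], [-0.78, 0.626, 0.0], [-0.001, -0.001, -1.0]]
force: [-2.4, 0.1, 8.3]
grip_width: 13.8
```

Reads 8.3 N at z 107.1, which matches the stop (8.2 N, 107.2 predicted). One last look.

```bash
python3 - <<'E'
from h import *
b=eyes.read_camera("scene");cv2.imwrite("pics/scene10.png",b)
s=r.observe();print(s["t"],s["ee_pos"],s["force"],s["torque"],s["grip_width"])
crop(b,180,120,240,160,3.3,"pics/Z.png")
E
```

```text
26.6 [527.48782384  88.13600398 107.11152062] [-1.53793328 -0.09616335  8.71154843] [ 0.10389434  0.48886361 -0.01080381] 13.901148554886271
```

View pics/Z.png

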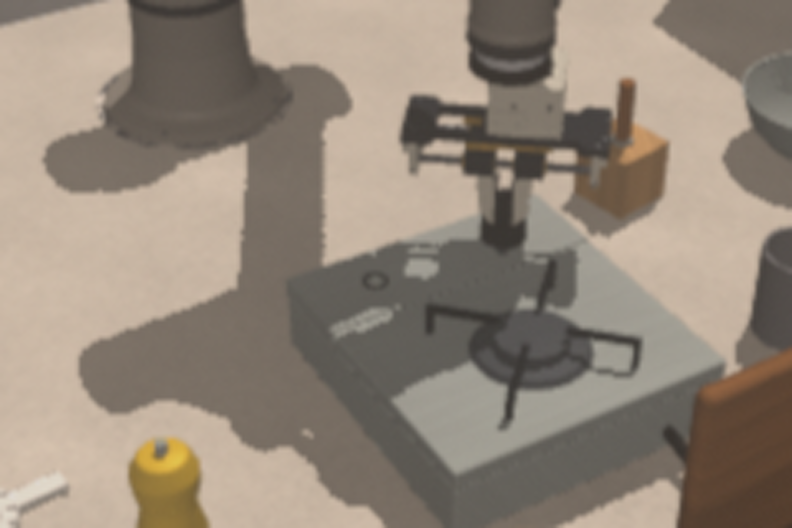

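The knob is flush on the strip at (503,232) and held by the gripper. The stylus is upright in its block at (626,110), and the visible bystanders look undisturbed. Handing in.

```bash
python3 -c "
from plant import r
print(r.job_done())"
```

```text
the job is handed in; nothing more can be done
None
```

I carried out the whole job in the order asked and handed it in at about 26.6 s of robot time, under the 64 s limit. The hand-in reports no verdict.

- **Reset button:** I pushed it with the stylus tip until the force jumped from about 4.5 N to 10 N, which means it hit its stop. I held it there for about 0.8 s.
- **Stylus:** It is back in its block and released. It met the block with about 9 N and no further travel, and a picture after release showed the collar resting on the block's top.
- **Knob:** I turned it to the flat's heading (about -0.68 rad) and it slid onto the shaft without catching. It met the plate at the height expected for a seated knob.
- **Valve:** The knob is still held pressed in. The last reading was 8.3–8.7 N at TCP height 107.1 mm; I expected 8.2 N and 107.2 mm at the stop, so it is at about full travel.
- **Other things on the table:** Those visible in the last picture looked undisturbed. That picture did not cover all of them.

Two checks disagreed along the way:
- **Camera bias:** The two cameras differed by a steady 4–6 mm in x and about 3 mm in y.
- **Knob offset:** Estimates of the last shift along the knob's nose direction ranged from about -2 to +4 mm. I used +2.5 mm and felt for the fit with light force. A small side load of about 2.5 N appeared on the way down, and I eased it with a 0.5 mm shift.

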